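# Point out the ingredients for the fish marinade

## Task

Show the kitchen helper what to fetch for the fish marinade, in this order: point down from just above at the yellow lemon, then at the green lime, then at the jar with the white lid, with the fingertips a few centimetres over the middle of its top and kept there about one second each time. Raise the hand well clear on the way from one to the next so that you never point at any of the other things (avocado, wooden pepper mill, green-lidded spice jar, bowl), and touch and move nothing at all. Finish with the hand still pointing at the white-lidded jar.

Things in the scene. Friction and masses are not known exactly. Their poses are not given: they have to be found in the camera images.
- avocado: round, dark brown-black wrinkled avocado, 80 mm across; origin in the middle of its underside on the bar top, z up. Its rounded top lies 84 mm above the origin; a short thin stem stands up to 93 mm. Not to be pointed at
- lime: round green lime, 53x46 mm across and 48 mm high, the smallest of the things; origin in the middle of its underside, z up
- spice_jar: slim upright spice jar, 46 mm across and 105 mm high to the flat top of its dark green lid; white body with a label; origin in the middle of its underside, z up. Not to be pointed at
- lemon: yellow lemon, 78x55 mm across and 56 mm high; origin in the middle of its underside, z up
- salt_jar: jar with a white lid and reddish contents, 60 mm across and 100 mm high to the flat top of the lid; origin in the middle of its underside, z up
- mill: turned wooden pepper mill, 58 mm across and 160 mm high to the small metal knob on its round head, the tallest of the seven; origin in the middle of its underside, z up. Not to be pointed at
- bowl: small blue and white patterned bowl standing upside down, 104 mm across and 63 mm high; origin in the middle of its underside, z up. Not to be pointed at. These seven stand loose, upright, on the bar top in front of the robot in any arrangement, their middles at least 130 mm apart. A blue mug (94 mm high), a coffee grinder (225 mm high), a teaspoon and a pencil stand or lie farther left, and a second mill, spice jar and avocado far off out of reach; they are only clutter
Mind the look-alikes: they are no part of the job. Of the things that look like the lemon, the largest one is meant.

How it is judged:
By the outcome, as a careful person would: the job done as asked, in the order asked, and still so for the second after the job is handed in, with the robot touching nothing.
It also fails if it takes over 48 s, if anything falls off the work surface, if the arm or the gripper's body presses on something with over 40 N, if the wrist force passes 120 N, or if a joint passes its speed limit or range.

## Robot

A 7-joint arm with a two-finger parallel gripper is mounted at the origin on a cart in front of the work surface, level with it; the furniture and walls round the work are solid. World frame = base frame: x ahead of the robot, y to its left, z up, the work surface at z = 0. Lengths are in m, angles in rad, forces in N, time in s.
With the tool pointing down it reaches from about 0.35 to 0.9 m from the base axis. Payload 19.9 kg.
Tool frame: the origin (TCP) lies at the very end of the fingers, on their centre line; the grasp point (between the pads) lies 19 mm behind it (env.pinch_z is the z of the grasp point in the tool frame, in m); z points along the fingers, y is the direction in which the jaws open and shut (so a half turn about z gives the same grasp; the last joint's range is limited). The gripper opens to 94 mm and grips with 3 to 60 N. Pads are 16 mm wide; open, the fingers measure 119 mm over their backs; the gripper's body (75 mm by 177 mm) begins 78 mm behind the grasp point.
Start: joints at [1.228, 0.417, -0.01, 1.614, 0.005, 1.111, -0.053], TCP at [0.185, -0.597, 0.205] pointing down, gripper open.
Joint ranges: [-2.81, 2.81], [-0.39, 2.02], [-1.27, 1.25], [0.06, 2.57], [-1.19, 4.33], [0.19, 2], [-2.82, 2.82]. Speed limits (rad/s): [1.89, 1.89, 2.39, 2.39, 3.01, 3.01, 3.01].

## Interface

Orientations are given as [roll, pitch, yaw] about the fixed x, y, z axes, in that order (R = Rz(yaw) Ry(pitch) Rx(roll)).
In Python, from cell import env, claw, inverse_kinematics, status, vision, workorder gives the robot as it stands. Calls block until the motion is done:
- env.movep(position, orientation): joint-space move of the TCP to a pose.
- env.line_to(position, rot=None, max_speed=0.15, force_limit=None): straight line of the TCP; rot=None keeps the orientation; max_speed is the mean speed in m/s. With force_limit (N) it stops when the force on the tool has changed by that much, and returns True; else False.
- env.move_j(angles): joint-space move.
- claw.move_gripper(opening): finger opening in m; the grip force is fixed at half the most; returns when the fingers have stopped.
- env.wait(seconds).
- inverse_kinematics(position, orientation): joint angles nearest the present ones, or None.
- status.get_obs(): the state.
- vision.snapshot(name): name is "side" or "top"; returns the picture (384x512x3 uint8, blue, green, red); there is no depth.
- vision.get_calibration(name): a dict with "vertical_fov" (degrees; the focal length in pixels is half the picture's height over the tangent of half this angle, whatever the lens; pixels are square), "cx", "cy" (the principal point, pixels), "k1" (the pictures are not rectified: a ray, as slopes to the right and down, at radius r is drawn at 1 + k1 r^2 times it, then the intrinsics apply), "R" (3x3) and "t" (3): a world point X has camera coordinates R X + t. Camera axes: x right, y down, z forward; pixel columns grow to the right and rows downward; lengths in m; the calibration is good to about 2 mm. A picture is of the moment at which its call begins. get_calibration takes no time and is no camera call.
A pose or a line that the arm cannot do raises env.Unreachable and nothing moves.
- workorder.finish_job(): hands the job in, once; it reports no verdict.
The state is a dict: "time": time; "qpos": joint angles; "joint_velocities": joint speeds; "effort": joint torques, N m; "eef_pos": TCP position; "tcp_rot": TCP orientation; "ft_force": force on the tool from outside, world axes, zero at the start; "wrist_torque": the same for the moment, N m; "width": finger opening in m.
Only numpy, scipy, OpenCV 4.12 (cv2) and the standard library are available. Lean on these libraries where they do the work, as an engineer would, in place of code of your own. Each camera call takes 0.05 s, during which the arm holds its last target.

## Working session

There is one attempt and no reset: what is moved stays moved. The work goes in short steps, each a Python script; the robot and the scene stay as the last script left them, time stands still between calls to the robot, and variables do not carry over. Pictures are saved under pics/ and viewed, and the job is handed in when it is done.

```bash
ls; mkdir -p pics; python3 - <<'E'
from cell import env, claw, inverse_kinematics, status, vision, workorder
import cv2
for n in("side","top"):
    cv2.imwrite(f"pics/{n}0.png",vision.snapshot(n)); print(n,vision.get_calibration(n))
o=status.get_obs();print(o["time"],o["eef_pos"],o["tcp_rot"],o["width"],env.pinch_z)
E
```

```text
pics
side {'vertical_fov': 46.54881625733458, 'cx': 260.07250134410396, 'cy': 190.74830929908495, 'k1': -0.007693236651543128, 'R': array([[-0.98771727, -0.1561887 ,  0.00443736],
       [-0.09189081,  0.55766826, -0.82496193],
       [ 0.12637516, -0.8152369 , -0.56517088]]), 't': array([0.51489729, 0.0758498 , 1.16646416])}
top {'vertical_fov': 53.379648593286575, 'cx': 254.27359070402446, 'cy': 188.49788208374872, 'k1': -0.011602145134043994, 'R': array([[ 0.0140212 , -0.99989694, -0.00308326],
       [-0.9904683 , -0.01346628, -0.13708102],
       [ 0.13702537,  0.00497591, -0.99055504]]), 't': array([0.02730442, 0.48907946, 1.2065339 ])}
0.1 [ 0.18505122 -0.59662718  0.20492111] [-3.14051780e+00  9.00523957e-05  3.00806739e-01] 0.09416055487687448 -0.0188
```

View pics/side0.png

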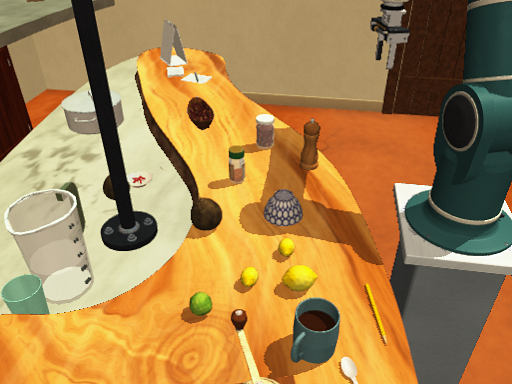

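View pics/top0.png

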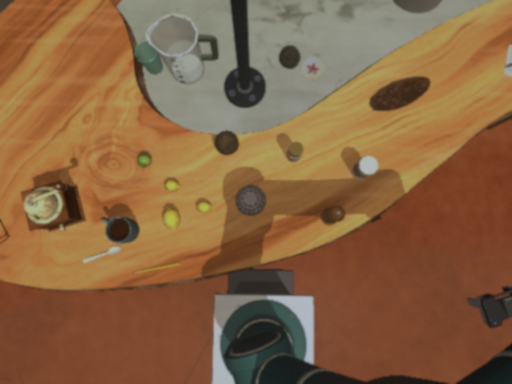

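```bash
cat > h.py <<'E'
import cv2, numpy as np
from cell import vision
C={n:vision.get_calibration(n) for n in("side","top")}
def ray(n,u,v):
    c=C[n];f=192/np.tan(np.radians(c["vertical_fov"]/2))
    d=np.array([(u-c["cx"])/f,(v-c["cy"])/f]);p=d.copy()
    for _ in range(20): p=d/(1+c["k1"]*(p@p))
    R=np.array(c["R"]);return -R.T@c["t"],R.T@np.array([*p,1])
def plane(n,u,v,z):
    o,d=ray(n,u,v);return o+d*(z-o[2])/d[2]
def tri(a,b):
    (o1,d1),(o2,d2)=ray("side",*a),ray("top",*b)
    s=np.linalg.lstsq(np.c_[d1,-d2],o2-o1,rcond=None)[0]
    p,q=o1+s[0]*d1,o2+s[1]*d2
    return (p+q)/2,np.linalg.norm(p-q)
E
python3 - <<'E'
from h import *
def blobs(n,lo,hi):
    im=cv2.imread(f"pics/{n}0.png");m=cv2.inRange(cv2.cvtColor(im,cv2.COLOR_BGR2HSV),lo,hi)
    k,l,s,c=cv2.connectedComponentsWithStats(m)
    return [(s[i].tolist(),c[i].round(1).tolist()) for i in range(1,k) if s[i][4]>25]
for n in C:
    print(n,"Y",blobs(n,(25,180,110),(33,255,255)))
    print(n,"G",blobs(n,(35,120,40),(60,255,255)))
    print(n,"W",[b for b in blobs(n,(0,0,150),(180,45,255)) if b[0][4]<600])
print("pole base",plane("top",243,88,0),"grinder",plane("top",45,205,.2),"mug",plane("top",121,229,.09),
 "mill",plane("top",334,214,.1),"green jar",plane("top",294,152,.1),"bowl",plane("top",250,200,.05),"avo",plane("top",227,143,.05))
E
python3 - <<'E'
import cv2
for n,(x,y,w,h) in {"side":(180,100,150,220),"top":(120,130,270,110)}.items():
    im=cv2.imread(f"pics/{n}0.png")[y:y+h,x:x+w]
    k=min(800//w,600//h); cv2.imwrite(f"pics/{n}_crop.png",cv2.resize(im,None,fx=k,fy=k,interpolation=cv2.INTER_NEAREST))
E
```

```text
side Y [([281, 238, 13, 16, 130], [287.4, 244.5]), ([290, 265, 28, 26, 452], [302.2, 276.1]), ([243, 267, 15, 17, 174], [250.1, 274.2]), ([367, 284, 8, 21, 35], [370.4, 294.2]), ([374, 306, 11, 29, 41], [379.0, 320.2])]
side G [([229, 151, 15, 7, 46], [236.0, 153.9]), ([190, 293, 22, 22, 386], [200.2, 303.6])]
side W [([160, 55, 26, 11, 132], [174.9, 60.6]), ([167, 67, 17, 10, 130], [175.1, 71.0]), ([181, 73, 16, 9, 76], [190.0, 77.8]), ([197, 75, 15, 8, 85], [202.8, 78.3]), ([61, 90, 34, 23, 545], [79.2, 102.4]), ([110, 90, 11, 17, 115], [114.8, 97.2]), ([256, 114, 18, 8, 113], [264.7, 117.7]), ([75, 118, 20, 4, 34], [85.1, 120.0]), ([121, 127, 33, 25, 370], [136.0, 139.2]), ([126, 171, 20, 14, 126], [134.2, 176.2]), ([82, 185, 16, 22, 85], [89.7, 195.0]), ([4, 189, 73, 46, 535], [36.3, 211.4]), ([489, 200, 23, 20, 106], [504.7, 210.2]), ([116, 265, 18, 19, 122], [125.1, 275.0]), ([341, 357, 16, 27, 214], [348.4, 367.9])]
top Y []
top G [([138, 155, 11, 11, 88], [142.8, 159.7])]
top W [([173, 13, 26, 60, 448], [187.0, 53.1]), ([146, 14, 25, 31, 121], [153.5, 27.8]), ([370, 29, 35, 24, 263], [384.1, 38.3]), ([506, 45, 6, 19, 80], [509.0, 54.7]), ([302, 58, 21, 16, 100], [310.6, 63.4]), ([504, 68, 8, 8, 53], [508.0, 71.2]), ([210, 107, 15, 9, 43], [214.9, 111.1]), ([223, 112, 12, 12, 74], [228.7, 116.7]), ([360, 156, 18, 18, 259], [368.3, 164.7]), ([84, 247, 36, 15, 102], [104.1, 253.0])]
pole base [0.84439381 0.07822544 0.        ] grinder [0.41093299 0.61969913 0.2       ] mug [0.35014406 0.44004036 0.09      ] mill [ 0.40443018 -0.21002947  0.1       ] green jar [ 0.59586317 -0.08833185  0.1       ] bowl [0.4491663  0.04709111 0.05      ] avo [0.63489945 0.12496637 0.05      ]
```

View pics/side_crop.png

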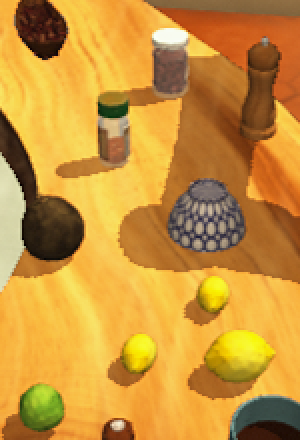

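View pics/top_crop.png

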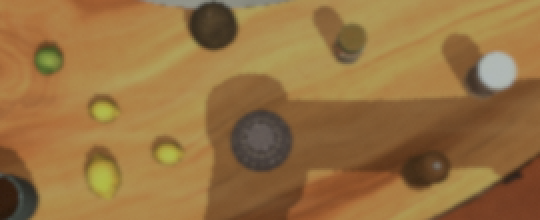

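```bash
python3 - <<'E'
from h import *
for nm,s,t,z in (("lemon",(299.5,277.5),(171.5,217.5),.028),("lime",(200.5,303.6),(144,159.5),.024),("jar",(265,117),(368.3,165),.1),("y1",(287,246),(204,206),.02),("y2",(250,276),(172,184.5),.02)):
    print(nm,tri(s,t),plane("side",*s,z),plane("top",*t,z))
im=cv2.imread("pics/top0.png")[130:250,0:220];cv2.imwrite("pics/topl.png",cv2.resize(im,None,fx=3.6,fy=3.6,interpolation=2))
E
```

```text
lemon (array([0.38982497, 0.3005959 , 0.02683173]), np.float64(0.002820680762838582)) [0.38838064 0.30186561 0.028     ] [0.39116872 0.3003205  0.028     ]
lime (array([0.58097347, 0.40111279, 0.02272341]), np.float64(0.00264261861831981)) [0.57921201 0.4023438  0.024     ] [0.58204849 0.40092127 0.024     ]
jar (array([ 0.55650805, -0.3176001 ,  0.10333425]), np.float64(0.0011906552226405344)) [ 0.5569062  -0.32446634  0.1       ] [ 0.5578008  -0.31859533  0.1       ]
y1 (array([0.42836509, 0.19732143, 0.0208248 ]), np.float64(0.004379140542570764)) [0.42623657 0.1966199  0.02      ] [0.43063781 0.19744852 0.02      ]
y2 (array([0.49777664, 0.30526326, 0.01887481]), np.float64(0.005041372765531879)) [0.49501283 0.30665839 0.02      ] [0.50015859 0.30517035 0.02      ]
```

View pics/topl.png

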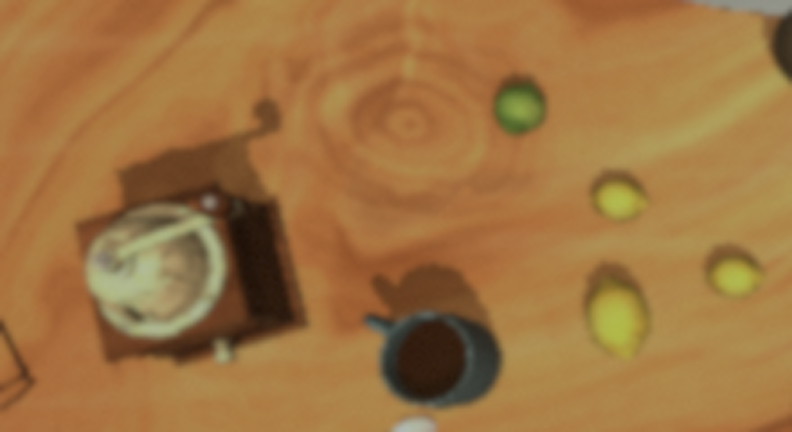

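```bash
python3 - <<'E'
from h import *
from cell import inverse_kinematics as ik,status
np.set_printoptions(precision=2,suppress=True)
q=np.array(status.get_obs()["qpos"])
for p in ([.185,-.597,.42],[.45,-.25,.42],[.389,.301,.35],[.389,.301,.086],[.581,.402,.35],[.581,.402,.078],[.47,.05,.42],[.557,-.32,.36],[.557,-.32,.13]):
    az=np.arctan2(p[1],p[0])
    for rel in (1.57,0):
        y=.3008+rel-1.57+az+np.arctan2(.597,.185)
        y=(y+np.pi)%(2*np.pi)-np.pi
        r=ik(p,[np.pi,0,y]); print(p,round(y,2),None if r is None else np.array(r))
E
```

```text
[0.185, -0.597, 0.42] 0.3 [ 1.22  0.31 -0.    1.28  0.    1.54 -0.05]
[0.185, -0.597, 0.42] -1.27 [ 1.02  0.32  0.28  1.29 -0.09  1.54 -1.55]
[0.45, -0.25, 0.42] 1.06 [ 0.78  0.11 -0.37  1.54  0.04  1.5  -0.09]
[0.45, -0.25, 0.42] -0.51 [ 0.62  0.1  -0.19  1.55  0.02  1.5  -1.65]
[0.389, 0.301, 0.35] 2.23 [ 0.26  0.17 -1.09  1.71  0.15  1.36 -0.2 ]
[0.389, 0.301, 0.35] 0.66 [-0.37  0.08 -0.37  1.72  0.03  1.35 -1.66]
[0.389, 0.301, 0.086] 2.23 [ 0.01  0.49 -0.89  2.02  0.5   0.86 -0.51]
[0.389, 0.301, 0.086] 0.66 [ 0.07  0.53 -0.98  2.02  0.57  0.89 -2.13]
[0.581, 0.402, 0.35] 2.18 [-0.03  0.76 -1.22  1.15  0.7   1.66 -0.46]
[0.581, 0.402, 0.35] 0.61 [-0.17  0.61 -0.84  1.15  0.44  1.55 -1.89]
[0.581, 0.402, 0.078] 2.18 [-0.1   0.88 -0.91  1.46  0.72  1.16 -0.52]
[0.581, 0.402, 0.078] 0.61 [-0.23  0.78 -0.65  1.47  0.51  1.07 -1.96]
[0.47, 0.05, 0.42] 1.68 [ 0.57  0.03 -0.76  1.62  0.02  1.49 -0.08]
[0.47, 0.05, 0.42] 0.11 [ 0.69  0.04 -0.88  1.62  0.03  1.49 -1.66]
[0.557, -0.32, 0.36] 1.05 [ 0.7   0.38 -0.32  1.34  0.12  1.44 -0.13]
[0.557, -0.32, 0.36] -0.52 [ 0.54  0.36 -0.09  1.35  0.03  1.43 -1.64]
[0.557, -0.32, 0.13] 1.05 [ 0.69  0.54 -0.3   1.63  0.18  1.   -0.19]
[0.557, -0.32, 0.13] -0.52 [ 0.5   0.52 -0.04  1.63  0.02  0.98 -1.63]
```

```bash
python3 - <<'E'
from h import *
from cell import env,claw,status
np.set_printoptions(precision=3,suppress=True)
def st(l):
    o=status.get_obs();print(l,round(o["time"],2),np.array(o["qpos"]),np.array(o["eef_pos"]),np.array(o["ft_force"]),round(o["width"],3))
claw.move_gripper(0.0);st("closed")
env.line_to([.15,-.469,.42],max_speed=.2);st("lift")
q=np.array(status.get_obs()["qpos"]);q[0]-=np.arctan2(.301,.389)-np.arctan2(-.469,.15)
env.move_j(q);st("swing")
cv2.imwrite("pics/side1.png",vision.snapshot("side"));cv2.imwrite("pics/top1.png",vision.snapshot("top"))
E
```

```text
closed 1.52 [ 1.228  0.417 -0.01   1.614  0.005  1.111 -0.053] [ 0.185 -0.597  0.205] [-1.06  -0.252 -0.529] 0.0
lift 2.92 [ 1.217  0.048 -0.019  1.603  0.001  1.492 -0.072] [ 0.15  -0.469  0.419] [-0.677 -0.323 -1.097] 0.0
swing 5.77 [-0.702  0.048 -0.018  1.603  0.001  1.492 -0.072] [0.39  0.301 0.419] [ 1.102 -1.023  0.107] 0.0
```

View pics/side1.png

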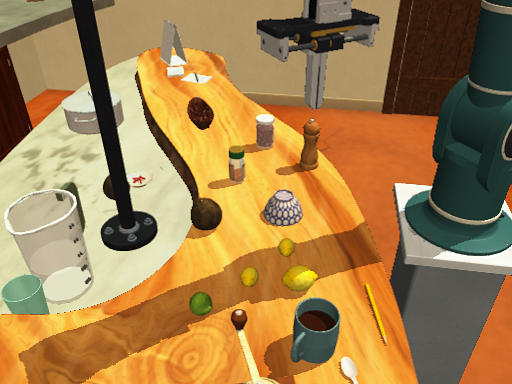

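The side view shows the closed gripper high above the lemon, with its tips near (315,105) and nothing disturbed. Next I lower to the lemon.

```bash
cat >> h.py <<'E'
from cell import env,status
np.set_printoptions(precision=3,suppress=True)
def st(l):
    o=status.get_obs();print(l,round(o["time"],2),np.array(o["qpos"]),np.array(o["eef_pos"]),np.array(o["tcp_rot"]),np.array(o["ft_force"]))
def pic(k):
    for n in("side","top"): cv2.imwrite(f"pics/{n}{k}.png",vision.snapshot(n))
E
python3 - <<'E'
from h import *
env.line_to([.389,.301,.088],max_speed=.2);st("lemon");pic(2);env.wait(1.2);st("held")
E
```

```text
lemon 7.67 [-0.7    0.34  -0.025  2.039  0.012  0.763 -0.082] [0.389 0.301 0.089] [-3.141  0.     2.221] [-0.104  0.125 -0.003]
held 8.97 [-0.7    0.341 -0.025  2.04   0.012  0.763 -0.082] [0.389 0.301 0.088] [-3.14   0.     2.221] [-0.913 -0.302 -0.881]
```

View pics/side2.png

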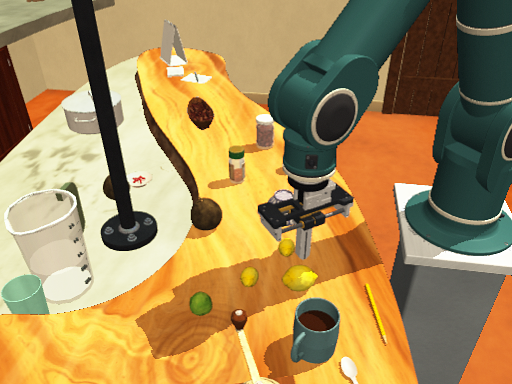

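The tips are at about (302,258), directly over the lemon at (299,277), and the lemon hasn't moved. Now the lime.

```bash
python3 - <<'E'
from h import *
env.line_to([.389,.301,.38],max_speed=.2)
env.line_to([.581,.402,.38],max_speed=.15);st("over")
env.line_to([.581,.402,.080],max_speed=.2);st("lime");pic(3);env.wait(1.2);st("held")
E
```

```text
over 12.18 [-0.66   0.491  0.019  1.118 -0.009  1.534  0.007] [0.581 0.402 0.38 ] [-3.14   0.     2.221] [0.387 0.865 0.176]
lime 13.83 [-0.653  0.684  0.006  1.481 -0.004  0.976  0.004] [0.581 0.402 0.081] [-3.142  0.     2.221] [ 0.074 -0.374 -0.041]
held 15.13 [-0.653  0.686  0.006  1.482 -0.004  0.976  0.004] [0.581 0.402 0.08 ] [-3.14  0.    2.22] [-0.181 -1.006 -0.207]
```

View pics/side3.png

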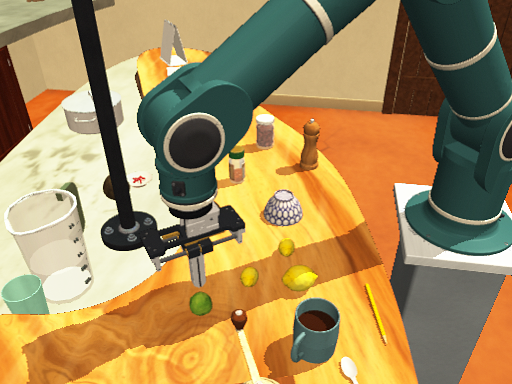

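The tips are at about (199,285), directly over the lime at (201,303), and nothing has moved. Now the jar: raise, pull in from the pole, swing, extend and lower.

```bash
python3 - <<'E'
from h import *
env.line_to([.581,.402,.42],max_speed=.2)
env.line_to([.44,.304,.43],max_speed=.15);st("in")
q=np.array(status.get_obs()["qpos"]);q[0]-=np.arctan2(-.320,.557)-np.arctan2(.304,.44)
env.move_j(q);st("swing")
env.line_to([.557,-.320,.42],max_speed=.15);st("over")
env.line_to([.557,-.320,.132],max_speed=.2);st("jar");pic(4);env.wait(1.2);st("held")
E
```

```text
in 18.28 [-0.668  0.132  0.006  1.489 -0.001  1.523 -0.012] [0.44  0.304 0.43 ] [-3.139  0.     2.221] [ 0.192 -0.186 -0.647]
swing 20.33 [ 0.457  0.132  0.006  1.489 -0.001  1.523 -0.012] [ 0.465 -0.266  0.43 ] [-3.139 -0.     1.097] [ 0.586  1.038 -0.596]
over 21.2 [ 0.462  0.35   0.017  1.235 -0.006  1.559  0.002] [ 0.557 -0.32   0.42 ] [-3.14   0.     1.095] [-0.177  1.342  0.201]
jar 22.79 [ 0.47   0.521  0.005  1.631 -0.003  0.991 -0.001] [ 0.557 -0.32   0.133] [-3.141  0.     1.094] [ 0.439 -0.05   0.657]
held 24.09 [ 0.47   0.522  0.005  1.632 -0.003  0.99  -0.001] [ 0.557 -0.32   0.132] [-3.139  0.     1.095] [-0.107 -0.107  0.191]
```

View pics/side4.png

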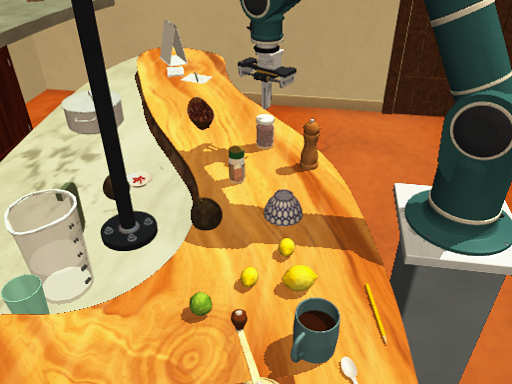

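View pics/top4.png

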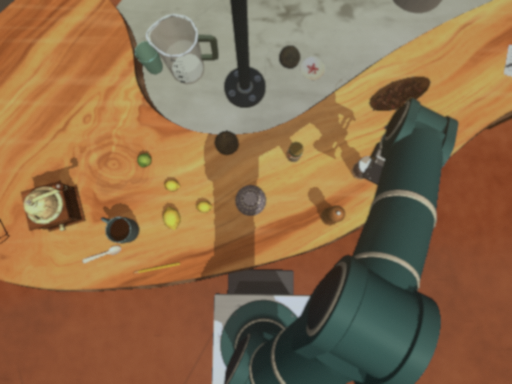

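The tips are at about (266,105), just above the white lid at (265,117). All objects are where they were, so I'm handing in.

```bash
python3 - <<'E'
from h import *
from cell import workorder
workorder.finish_job();st("end")
E
```

```text
the job is handed in; nothing more can be done
the job is handed in; nothing more can be done
```

I pointed the closed fingertips down at the large lemon, then the lime, then the white-lidded jar. Each time they were about 3 cm above the middle of the top and held there for about 1.3 s. Between targets I raised the hand to z = 0.38–0.43 m. The job is handed in, with the hand still over the jar at (0.557, -0.320, 0.132).

- **Last checks:** the pictures taken at each stop show the fingertips over the right thing and nothing moved. The force readings at each stop were only noise, under 2 N. The clock was at 24.1 s of the allowed 48 s after the last hold.
- **Disagreements:** the two cameras disagreed by about 3 mm on the lemon and lime, and by about 6 mm sideways on the jar's lid. I used values between the two.
- **Not checked:** I could not read the state after handing in, because the interface had already closed.

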